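# Point out a sample and its reference block

## Task

The lid of the reference block case has been left ajar: push it fully open with your fingers. Then show your colleague which pair to compare next: bring the fingertips just above the middle of the tall narrow one of the three loose samples and keep them there for two seconds, then do the same above its reference block, the second from the left in the front row of the case as you face it, and finish still pointing at that block. Only point: do not touch or shift any sample or block or the things lying about, and leave the lid open.

Things in the scene. Friction and masses are not known exactly. Their poses are not given: they have to be found in the camera images.
- case: Black hinged case for reference blocks, fixed to the worktop: 130 mm deep (x), 200 mm wide (y), lower half 40 mm high, walls 4 mm. Origin: centre of its underside; its x axis points from the front to the hinge at the back, y to the left seen from the front, z up. The hinge line runs along y at x = +66 mm, z = 40 mm.
- case_lid (a joint): Opening angle of the lid, rad: 0 shut, 1.57 upright, 1.83 fully open at its stop (leaning back, free edge about 167 mm above the worktop). The lid is a shallow tray 200 mm wide, 131 mm from hinge line to free edge, rim 15 mm deep. It starts ajar over the blocks. A friction hinge (0.15 Nm) keeps it where it is left; 1 to 4 N at the free edge moves it.
- lid_edge (a point): Middle of the lid's free front edge, half-way up its rim. When the lid is ajar this is the edge that faces the robot; a finger pointing down in front of it meets the rim's lower lip, which lies 131 mm from the hinge line in the plane through it.
- blocks: The eight round reference blocks in the foam of the case, fixed, 30 mm in diameter: front row at x = -28, back row at x = +29 mm, each at y = +71, +24, -24 and -71 mm. Origin: in the middle of the foam's upper face, 22 mm above the worktop, axes as the case. Their flat upper faces are 33.5 mm above the worktop.
- ref_top (a point): Centre of the upper face of the reference block to point at: front row, second from the left (y = +24 mm of the case); this one is of brass.
- tall_sample: Loose metal sample lying flat on the worktop beside the case, the tall narrow one: 30 mm in diameter, 26 mm high. Origin: centre of its underside. The three samples swap places at random.
- tall_sample_top (a point): Centre of the upper face of the tall narrow sample, 26 mm above the worktop.
- broad_sample: Loose metal sample lying flat on the worktop beside the case, the broad flat one: 42 mm in diameter, 14 mm high; to be left alone. Origin: centre of its underside. The three samples swap places at random.
- mid_sample: Loose metal sample lying flat on the worktop beside the case, 35 mm in diameter, 16 mm high; to be left alone. Origin: centre of its underside. The three samples swap places at random.
- loupe: Black eye loupe standing on the worktop to the left of the case, 35 mm across, 35 mm high; bystander. Origin: centre of its underside.
Mind the look-alikes: they are no part of the job. Of the things that look like the tall_sample, take the one that is farthest from the robot's base at the start. There is more than one size of the case; the one meant has the size given above.

How it is judged:
By the outcome, as a careful person would: the job done as asked, in the order asked, and still so for the second after the job is handed in, with the robot touching nothing.
It also fails if it takes over 58 s, if anything falls off the work surface, if the arm or the gripper's body presses on something with over 40 N, if the wrist force passes 120 N, or if a joint passes its speed limit or range.

## Robot

A 6-joint arm with a two-finger parallel gripper is mounted at the origin on the work surface; the furniture and walls round the work are solid. World frame = base frame: x ahead of the robot, y to its left, z up, the work surface at z = 0. Lengths are in m, angles in rad, forces in N, time in s.
With the tool pointing down it reaches from about 0.325 to 0.9 m from the base axis. Payload 6.1 kg.
Tool frame: the origin (TCP) lies between the finger pads; the fingertips stand 8 mm ahead of it and the grasp point (between the pads) lies 11 mm behind it; z points along the fingers, y is the line along which they close (so a half turn about z gives the same grasp; the last joint's range is limited). The gripper opens to 85 mm and grips with 20 to 120 N. Pads are 22 mm wide; open, the fingers measure 114 mm over their backs; the gripper's body (76 mm by 85 mm) begins 54 mm behind the grasp point. The pads swing forward as they close: fully open they stand 13 mm farther back than shut.
Start: joints at [1.005, 0.22, 1.526, -0, 1.395, -0.126], TCP at [0.266, 0.566, 0.239] pointing down, gripper open.
Joint ranges: [-2.98, 2.98], [-0.91, 2.08], [0.09, 2.57], [-1.24, 4.39], [0.2, 2.65], [-2.68, 2.68]. Speed limits (rad/s): [2.57, 2.57, 3.01, 3.14, 3.14, 3.14].

## Interface

Orientations are given as a rotation vector (axis times angle).
In Python, from cell import r gives the robot as it stands.
- The arm moves only by the tool play_rows, never from a script. Its argument "moves" is a list of rows, each a list of 6 numbers: the shift along the world's x, y, z as a fraction of full scale, then the turn, a rotation vector about the world's x, y, z as a fraction of full scale. A call has 1 to 8 rows; each row is the pose to reach, as a shift and turn from the pose commanded when the call began; what a row does not reach only later rows make up. Full scale, the value 1, is 1 m for a shift and pi/2 rad for a turn. A row lasts 1/10 s, in which the tool goes at most 50 mm and 8.59 degrees, less where a joint would pass 70% of its speed; a pose out of reach is approached as far as the arm can. A call with a number of a shift or a turn outside -1 to 1 is refused whole. A call with a gripper value outside its range is refused whole. "jaw" is the closure in counts, from 0 (fully open) to 255 (shut), set as the call begins (left out, the last holds). The fingers move at their own pace and stop on an object; "force" is the grip in N (left out, the last holds). Time passes only in rows, so rows that repeat a pose let the fingers close. It gives the time, the measured TCP pose, the force, the opening and the grip force at its end, in the units of the state.
- r.read_state(): the state, without advancing time (a new reading comes with each control period).
- r.snapshot(name): name is "scene" or "top" or "wrist"; returns (picture, depth): 480x640x3 uint8, red, green, blue; 480x640 float32, m along the optical axis (not along the pixel's ray), 0 where there is no reading.
- r.camera_model(name): a dict with "fx", "fy", "cx", "cy" (pixels), "pose" (4x4, takes a point from camera to world coordinates); the wrist camera has in their place "T_tool_cam" (4x4, takes a point from camera to tool coordinates, whose origin is the TCP and whose axes are the flange's). Camera axes: x right, y down, z forward; pixel columns grow to the right and rows downward; lengths in m; the calibration is good to about 2 mm. A picture is of the moment at which its call begins: read the wrist's pose just before it. camera_model takes no time and is no camera call.
- r.sign_off(): hands the job in; it is judged then, once.
Trained networks look in the newest picture that a camera, given by its name, has taken for a name from the list of things; names that differ only in an ending like _2 or _b are one class to them, and where a whole thing is asked for, a point or a joint stands for the part that bears it (a point fixed in the world has none). Each returns a list of dicts, best first, with "p" (0 to 1); they miss things now and then, are a little off and sometimes report something else, mostly with a low value. They report only what shows in the picture. A call takes as long as a camera call. They do not tell look-alikes from the thing itself.
- r.search_frame(camera, label): "location" ([x, y, z] in m, in the coordinates of the camera as it stood for that picture, good to about 4 mm: the middle of the surface that is visible of it).
- r.tip_of(camera, label): "location" ([x, y, z] in m, in the coordinates of the camera as it stood for that picture, good to about 4 mm: a listed point, or the origin of a listed thing).
The state is a dict: "time": time; "joints": joint angles; "joint_vel": joint speeds; "tau": joint torques, N m; "tool_pos": TCP position; "eef_rot": TCP orientation; "contact_force": force on the tool from outside, world axes, zero at the start; "wrist_torque": the same for the moment, N m; "width": finger opening in m; "grip_force": force on a finger pad.
Only numpy, scipy, OpenCV 4.12 (cv2) and the standard library are available. Lean on these libraries where they do the work, as an engineer would, in place of code of your own. Each camera call takes 0.05 s, during which the arm holds its last target. There are 200 camera calls.

## Working session

There is one attempt and no reset: what is moved stays moved. The work goes in short steps, Python scripts to look and compute and a tool call to move; the robot and the scene stay as the last step left them, time stands still between calls to the robot, and variables do not carry over. Pictures are saved under pics/ and viewed, at most 10 in all, crops included, and the job is handed in when it is done.

Besides the shell and the picture viewer there is one more tool, called by a JSON object that holds its "name" and its "arguments", one argument or row to a line. play_rows: Moves the arm, as the interface text tells. Shift numbers are shares of 1 m and turn numbers shares of pi/2 rad, none past 1 either way. Its arguments: {"type":"object","properties":{"moves":{"type":"array"},"jaw":{"type":"number"},"force":{"type":"number"}},"required":["moves"]}

```bash
mkdir -p pics; cat > h.py <<'E'
from cell import r
import numpy as np, cv2
from scipy.spatial.transform import Rotation as R
def pose(c):
    m=r.camera_model(c)
    if "pose" in m: return m,np.array(m["pose"])
    s=r.read_state(); T=np.eye(4); T[:3,:3]=R.from_rotvec(s["eef_rot"]).as_matrix(); T[:3,3]=s["tool_pos"]
    return m,T@np.array(m["T_tool_cam"])
def look(c,labels=(),save=None):
    m,T=pose(c); im,d=r.snapshot(c)
    if save: cv2.imwrite(f"pics/{save}.png",im[:,:,::-1]); np.savez(f"pics/{save}.npz",d=d,T=T,K=[m[k] for k in("fx","fy","cx","cy")])
    for f,l in labels:
        for o in getattr(r,f)(c,l)[:5]:
            p=np.array(o["location"]); w=(T@np.r_[p,1])[:3]
            print(c,f,l,round(o["p"],2),w.round(3),"px",round(m["fx"]*p[0]/p[2]+m["cx"]),round(m["fy"]*p[1]/p[2]+m["cy"]))
    return im,d,m,T
E
python3 - <<'E'
from h import *
s=r.read_state(); print(s["time"],s["eef_rot"],s["width"])
L=[("tip_of","case"),("tip_of","lid_edge"),("tip_of","tall_sample"),("search_frame","broad_sample"),("search_frame","mid_sample"),("search_frame","loupe"),("tip_of","ref_top")]
for c in("top","scene"): look(c,L,c+"0")
a=cv2.imread("pics/top0.png");b=cv2.imread("pics/scene0.png")
E
```

```text
0.0 [-6.85095014e-01 -3.06528369e+00  2.88627969e-03] 0.08532688199292757
top tip_of case 0.9 [0.506 0.199 0.005] px 275 234
top tip_of case 0.87 [ 0.319  0.232 -0.003] px 262 308
top tip_of case 0.32 [ 0.494  0.35  -0.001] px 216 240
top tip_of lid_edge 0.97 [0.466 0.195 0.111] px 271 242
top tip_of lid_edge 0.73 [ 0.467 -0.22   0.006] px 442 244
top tip_of lid_edge 0.55 [0.276 0.223 0.034] px 264 326
top tip_of tall_sample 0.54 [ 0.375 -0.168  0.004] px 424 282
top tip_of tall_sample 0.45 [ 0.472 -0.22   0.005] px 442 243
top search_frame broad_sample 0.8 [ 0.438 -0.093  0.015] px 392 257
top search_frame broad_sample 0.74 [ 0.468 -0.218  0.028] px 443 242
top search_frame mid_sample 0.43 [ 0.533 -0.124  0.02 ] px 403 218
top search_frame loupe 0.73 [0.492 0.349 0.031] px 214 239
top search_frame loupe 0.21 [ 0.478 -0.214  0.027] px 442 239
scene tip_of case 0.72 [ 0.506  0.196 -0.001] px 318 219
scene tip_of case 0.48 [0.466 0.192 0.112] px 300 185
scene tip_of lid_edge 0.7 [0.279 0.223 0.028] px 205 240
scene tip_of lid_edge 0.59 [0.467 0.195 0.11 ] px 300 184
scene tip_of lid_edge 0.57 [ 0.473 -0.214 -0.   ] px 427 397
scene tip_of tall_sample 0.83 [ 0.372 -0.16  -0.001] px 351 398
scene tip_of tall_sample 0.6 [ 0.469 -0.214 -0.002] px 426 399
scene search_frame broad_sample 0.74 [ 0.431 -0.094  0.016] px 362 342
scene search_frame mid_sample 0.9 [ 0.535 -0.132  0.019] px 429 332
scene search_frame loupe 0.75 [0.477 0.34  0.022] px 275 175
scene tip_of ref_top 0.3 [ 0.475 -0.212  0.025] px 431 388
```

View pics/top0.png

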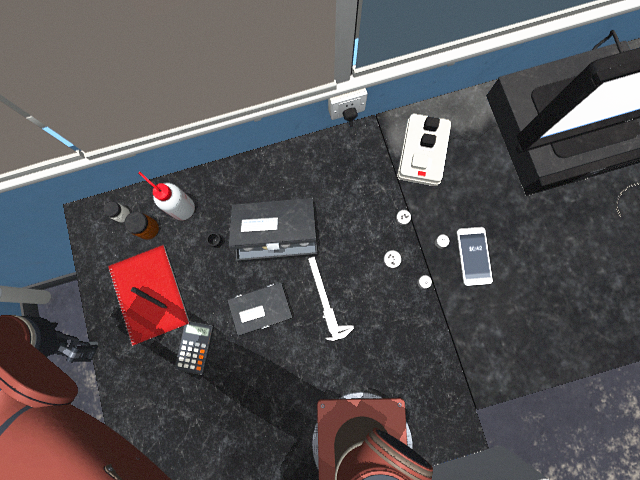

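View pics/scene0.png

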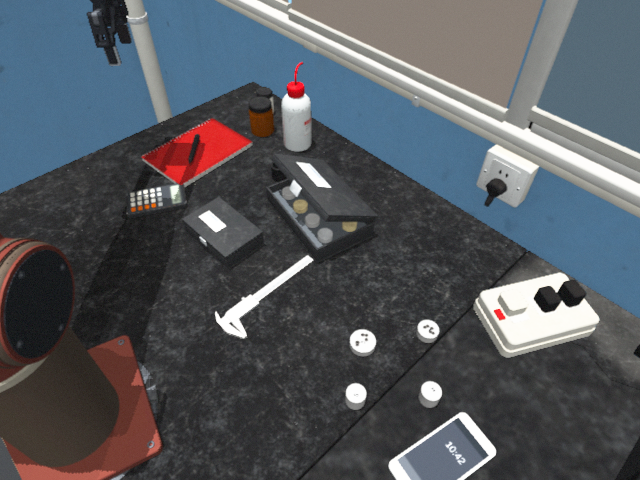

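Top view: the large case is at px (275,230) with its lid ajar, and the smaller closed look-alike case is at (260,308). The samples are broad (392,259), mid (403,217) and two tall narrow ones, at (425,282) and (442,241). The one at (442,241), x≈0.47, y≈-0.216, is farthest from the base, so it fits. I'll confirm it in a crop and measure the case yaw.

```bash
python3 - <<'E'
from h import *
def cloud(n,c0,c1,r0,r1):
    z=np.load(f"pics/{n}.npz");d=z["d"];fx,fy,cx,cy=z["K"];T=z["T"]
    v,u=np.mgrid[r0:r1,c0:c1];w=d[r0:r1,c0:c1];k=w>0
    P=np.stack([(u-cx)/fx*w,(v-cy)/fy*w,w],-1)[k]
    return P@T[:3,:3].T+T[:3,3]
P=cloud("top0",222,325,190,268)
L=P[P[:,2]>0.055]
print(len(L),"z max",np.percentile(L[:,2],[5,50,95,99]))
c=L.mean(0);_,_,V=np.linalg.svd(L-c);print("normal",V[2].round(3))
(cx,cy),(w,h),a=cv2.minAreaRect((L[:,:2]*1000).astype(np.float32));print(cx,cy,w,h,a,cv2.boxPoints(((cx,cy),(w,h),a)).round())
F=P[(P[:,2]>0.012)];q=cv2.minAreaRect((F[:,:2]*1000).astype(np.float32));print(q,cv2.boxPoints(q).round())
for n,w in(("tA",(432,455,230,255)),("tB",(414,437,270,294))):
    Q=cloud("top0",*w);Q=Q[(Q[:,2]>0.008)];t=Q[Q[:,2]>np.percentile(Q[:,2],60)-.004];print(n,len(Q),np.percentile(Q[:,2],[50,90]).round(3),t.mean(0).round(3),np.ptp(t,0).round(3))
b=cv2.imread("pics/scene0.png")[310:430,330:470];cv2.imwrite("pics/crop.png",cv2.resize(b,None,fx=4.5,fy=4.5,interpolation=cv2.INTER_CUBIC))
E
```

```text
3757 z max [0.05972534 0.09260813 0.11615715 0.11890504]
normal [0.457 0.027 0.889]
514.3900146484375 196.07330322265625 127.85443115234375 200.1750946044922 3.4029295444488525 [[445. 292.]
 [457.  92.]
 [584. 100.]
 [572. 300.]]
((510.13653564453125, 195.80227661132812), (139.00967407226562, 200.2232666015625), 3.380652904510498) [[435. 292.]
 [447.  92.]
 [585. 100.]
 [574. 300.]]
tA 141 [0.027 0.029] [ 0.473 -0.216  0.027] [0.03  0.028 0.01 ]
tB 142 [0.027 0.03 ] [ 0.374 -0.166  0.027] [0.027 0.03  0.009]
```

View pics/crop.png

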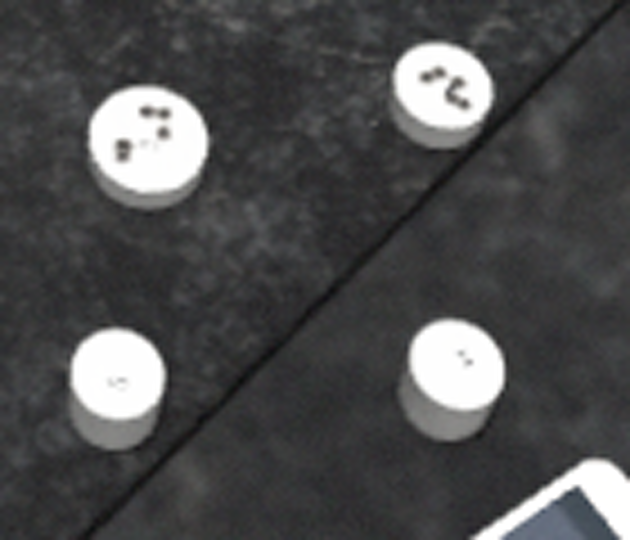

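The crop shows both tall narrow samples, lower left (0.374,-0.166) and lower right (0.473,-0.216). The right one is farther from the base, 0.52 m against 0.41 m, so it is the target. The broad and mid samples are the two on top. The lid is at about 0.475 rad, the case centre at (0.506,0.196), yaw +3.4°.

Next I close the fingers and go in front of the lid.

{"name": "play_rows", "arguments": {
  "moves": [
    [0.145, -0.376, 0, 0, 0, 0.318],
    [0.145, -0.376, 0, 0, 0, 0.318],
    [0.145, -0.376, 0, 0, 0, 0.318],
    [0.145, -0.376, 0, 0, 0, 0.318],
    [0.145, -0.376, 0, 0, 0, 0.318],
    [0.145, -0.376, 0, 0, 0, 0.318],
    [0.145, -0.376, 0, 0, 0, 0.318],
    [0.145, -0.376, 0, 0, 0, 0.318]
  ],
  "jaw": 255,
  "force": 20
}}

```text
time: 1.6
tool_pos: [0.409, 0.1942, 0.2397]
eef_rot: [-0.094, 3.139, 0.0]
contact_force: [1.1, 0.5, 1.0]
width: 0.0001
grip_force: 0.0
```

{"name": "play_rows", "arguments": {
  "moves": [
    [0, 0, 0, 0, 0, 0],
    [0, 0, 0, 0, 0, 0],
    [0, 0, 0, 0, 0, 0]
  ]
}}

```text
time: 1.9
tool_pos: [0.4083, 0.1969, 0.2394]
eef_rot: [0.095, -3.14, -0.001]
contact_force: [-0.1, 0.8, 0.1]
width: 0.0001
grip_force: 0.0
```

```bash
python3 - <<'E'
from h import *
s=r.read_state();print(s["time"],s["tool_pos"],s["eef_rot"],s["width"],s["contact_force"])
m,T=pose("wrist");print(np.array(m["T_tool_cam"]).round(3))
im,d,m,T=look("wrist",[("tip_of","lid_edge"),("tip_of","ref_top")],"w1")
v,u=np.mgrid[0:480,0:640];P=np.stack([(u-m["cx"])/m["fx"]*d,(v-m["cy"])/m["fy"]*d,d],-1)[(d>0)]
M=np.array(m["T_tool_cam"]);Q=P@M[:3,:3].T+M[:3,3]
k=(np.hypot(Q[:,0],Q[:,1])<.03)&(Q[:,2]<.05);print(k.sum(),Q[k].max(0) if k.any() else "")
E
```

```text
1.9 [0.40832208 0.19685347 0.23938928] [ 9.46717141e-02 -3.14015703e+00 -8.89820068e-04] 8.687020918564344e-05 [-0.14803245  0.76468599  0.08151468]
[[-0.    -0.958 -0.286  0.073]
 [ 1.    -0.    -0.     0.   ]
 [ 0.    -0.286  0.958 -0.135]
 [ 0.     0.     0.     1.   ]]
wrist tip_of lid_edge 0.84 [0.46  0.197 0.11 ] px 318 296
wrist tip_of lid_edge 0.83 [0.273 0.219 0.035] px 356 64
wrist tip_of lid_edge 0.22 [ 0.431 -0.094  0.001] px 51 213
32706 [0.02159774 0.02991967 0.00455638]
```

View pics/w1.png

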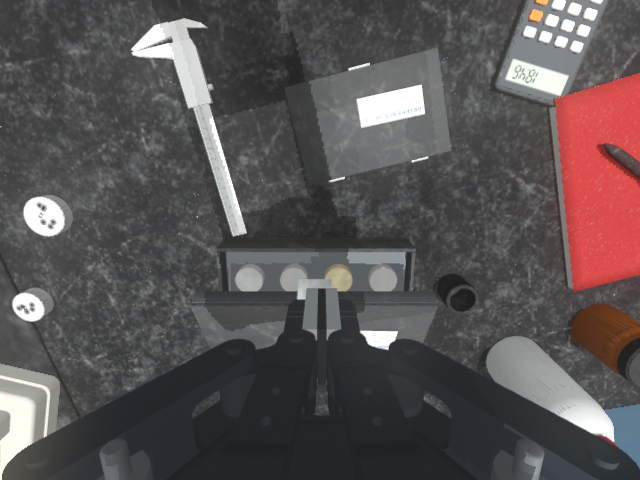

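The wrist view shows the brass block at px (338,278). The camera looks back toward the robot, so image right is +y and brass is second from the left as faced. The lid edge is straight ahead of the closed fingers. Now down in front of the lip.

{"name": "play_rows", "arguments": {
  "moves": [
    [0, 0, -0.04, 0, 0, 0],
    [0, 0, -0.08, 0, 0, 0],
    [0, 0, -0.12, 0, 0, 0],
    [0, 0, -0.15, 0, 0, 0],
    [0, 0, -0.15, 0, 0, 0],
    [0, 0, -0.15, 0, 0, 0]
  ]
}}

```text
time: 2.65
tool_pos: [0.4082, 0.1968, 0.0896]
eef_rot: [0.097, -3.139, 0.0]
contact_force: [1.2, 0.3, 1.2]
width: 0.0
grip_force: 0.0
```

{"name": "play_rows", "arguments": {
  "moves": [
    [0.01, 0.001, 0, 0, 0, 0],
    [0.02, 0.001, 0, 0, 0, 0],
    [0.03, 0.002, 0, 0, 0, 0],
    [0.034, 0.002, 0, 0, 0, 0],
    [0.034, 0.002, 0, 0, 0, 0]
  ]
}}

```text
time: 3.15
tool_pos: [0.4437, 0.198, 0.0898]
eef_rot: [-0.093, 3.139, 0.0]
contact_force: [-0.0, -0.6, -0.9]
width: -0.0001
grip_force: 0.0
```

{"name": "play_rows", "arguments": {
  "moves": [
    [0.008, 0, 0.01, 0, 0, 0],
    [0.013, 0.001, 0.019, 0, 0, 0],
    [0.02, 0.001, 0.027, 0, 0, 0],
    [0.027, 0.002, 0.035, 0, 0, 0],
    [0.035, 0.002, 0.042, 0, 0, 0],
    [0.043, 0.003, 0.048, 0, 0, 0],
    [0.052, 0.003, 0.054, 0, 0, 0],
    [0.06, 0.004, 0.059, 0, 0, 0]
  ]
}}

```text
time: 3.95
tool_pos: [0.5038, 0.2021, 0.1495]
eef_rot: [-0.094, 3.139, 0.0]
contact_force: [-1.5, -1.4, -0.1]
width: -0.0
grip_force: 0.9
```

```bash
python3 - <<'E'
from h import *
s=r.read_state();print(s["time"],s["tool_pos"],s["contact_force"])
look("scene",[("tip_of","lid_edge")],"s2")
b=cv2.imread("pics/s2.png")[90:290,180:440];cv2.imwrite("pics/s2c.png",cv2.resize(b,None,fx=2.5,fy=2.5))
E
```

```text
3.95 [0.50382749 0.20210995 0.14951945] [-1.53266899 -1.35269708 -0.0527877 ]
scene tip_of lid_edge 0.86 [0.526 0.198 0.161] px 328 152
scene tip_of lid_edge 0.58 [0.28  0.22  0.031] px 205 240
```

View pics/s2c.png

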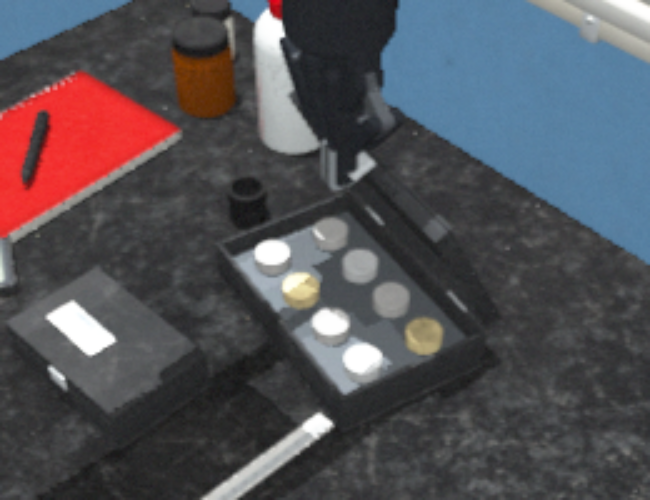

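The scene view shows the lid at about 1.1 rad, with the fingers against its edge at crop px (340,180) and the brass block at (300,290). Continuing the arc to the stop.

{"name": "play_rows", "arguments": {
  "moves": [
    [0.012, 0.001, 0.005, 0, 0, 0],
    [0.024, 0.001, 0.009, 0, 0, 0],
    [0.037, 0.002, 0.012, 0, 0, 0],
    [0.05, 0.003, 0.013, 0, 0, 0],
    [0.063, 0.004, 0.013, 0, 0, 0],
    [0.076, 0.004, 0.012, 0, 0, 0],
    [0.084, 0.005, 0.01, 0, 0, 0],
    [0.09, 0.005, 0.009, 0, 0, 0]
  ]
}}

```text
time: 4.85
tool_pos: [0.5928, 0.2072, 0.1567]
eef_rot: [0.094, -3.14, -0.0]
contact_force: [-0.8, 0.9, 0.2]
width: -0.0003
grip_force: 0.6
```

{"name": "play_rows", "arguments": {
  "moves": [
    [0.002, 0, 0, 0, 0, 0],
    [0.004, 0, 0, 0, 0, 0],
    [0.004, 0, 0, 0, 0, 0]
  ]
}}

```text
time: 5.15
tool_pos: [0.5949, 0.2071, 0.1565]
eef_rot: [0.094, -3.136, 0.0]
contact_force: [-4.2, -0.2, -0.5]
width: -0.0001
grip_force: 2.6
```

{"name": "play_rows", "arguments": {
  "moves": [
    [0.003, 0, 0, 0, 0, 0],
    [0.006, 0, 0, 0, 0, 0],
    [0.006, 0, 0, 0, 0, 0]
  ]
}}

```text
time: 5.45
tool_pos: [0.5957, 0.2071, 0.1562]
eef_rot: [0.095, -3.124, 0.002]
contact_force: [-26.0, -1.5, 12.1]
width: -0.0
grip_force: 13.3
```

The force jumped to 26 N, so the lid is at its stop. Backing off, then up.

{"name": "play_rows", "arguments": {
  "moves": [
    [-0.03, -0.002, 0, 0, 0, 0],
    [-0.07, -0.004, 0, 0, 0, 0],
    [-0.08, -0.005, 0.04, 0, 0, 0],
    [-0.08, -0.005, 0.08, 0, 0, 0],
    [-0.09, -0.04, 0.08, 0, 0, 0],
    [-0.1, -0.09, 0.08, 0, 0, 0],
    [-0.11, -0.14, 0.08, 0, 0, 0],
    [-0.12, -0.19, 0.08, 0, 0, 0]
  ]
}}

```text
time: 6.25
tool_pos: [0.4827, 0.0185, 0.238]
eef_rot: [-0.096, 3.138, -0.001]
contact_force: [2.0, 0.4, -0.1]
width: -0.0
grip_force: 0.0
```

{"name": "play_rows", "arguments": {
  "moves": [
    [0, -0.05, 0, 0, 0, 0],
    [0, -0.1, -0.02, 0, 0, 0],
    [0, -0.15, -0.04, 0, 0, 0],
    [0, -0.2, -0.06, 0, 0, 0],
    [0, -0.22, -0.08, 0, 0, 0],
    [0, -0.22, -0.08, 0, 0, 0],
    [0, -0.22, -0.08, 0, 0, 0]
  ]
}}

```text
time: 6.95
tool_pos: [0.4827, -0.2004, 0.1569]
eef_rot: [0.091, -3.14, -0.001]
contact_force: [0.4, 0.9, -0.0]
width: 0.0002
grip_force: 0.0
```

```bash
python3 - <<'E'
from h import *
s=r.read_state();print(s["time"],s["tool_pos"],s["eef_rot"],s["contact_force"])
look("wrist",[("tip_of","tall_sample_top")],"w3")
look("scene",[("tip_of","tall_sample_top"),("tip_of","lid_edge"),("tip_of","ref_top")],"s3")
look("top",[("tip_of","tall_sample_top"),("tip_of","lid_edge"),("tip_of","ref_top"),("tip_of","blocks")],"t3")
a=cv2.imread("pics/w3.png");b=cv2.imread("pics/s3.png")
cv2.imwrite("pics/ws3.png",np.hstack([cv2.resize(a,(400,300)),cv2.resize(b,(400,300))]))
E
```

```text
6.95 [ 0.48265986 -0.2004077   0.15691369] [ 9.08244177e-02 -3.13954115e+00 -1.16127568e-03] [ 0.41892371  0.85551394 -0.01944035]
wrist tip_of tall_sample_top 0.62 [ 0.476 -0.214  0.023] px 304 225
wrist tip_of tall_sample_top 0.6 [ 0.373 -0.165  0.027] px 382 86
scene tip_of tall_sample_top 0.7 [ 0.474 -0.214  0.024] px 431 391
scene tip_of tall_sample_top 0.66 [ 0.378 -0.165  0.025] px 358 392
scene tip_of lid_edge 0.9 [0.278 0.224 0.032] px 204 239
scene tip_of lid_edge 0.64 [0.621 0.199 0.166] px 372 135
scene tip_of lid_edge 0.32 [ 0.432 -0.092  0.001] px 362 345
top tip_of tall_sample_top 0.52 [ 0.373 -0.166  0.023] px 424 282
top tip_of lid_edge 0.87 [0.617 0.199 0.167] px 266 171
top tip_of lid_edge 0.74 [0.274 0.227 0.033] px 262 327
```

View pics/ws3.png

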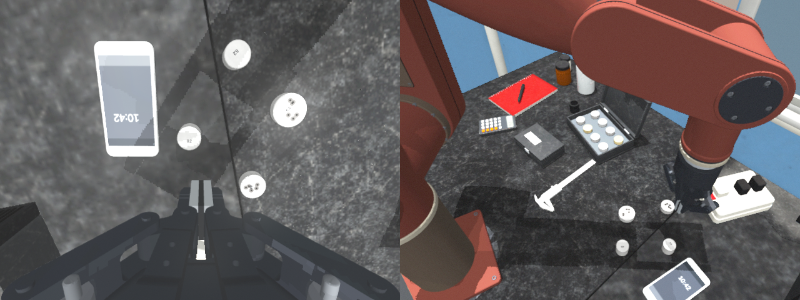

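The left half (wrist) shows the chosen sample at about (189,137), near the phone. The right half shows the lid standing open and everything undisturbed. Now down to point.

{"name": "play_rows", "arguments": {
  "moves": [
    [-0.008, -0.014, -0.03, 0, 0, 0],
    [-0.008, -0.014, -0.06, 0, 0, 0],
    [-0.008, -0.014, -0.09, 0, 0, 0],
    [-0.008, -0.014, -0.104, 0, 0, 0],
    [-0.008, -0.014, -0.113, 0, 0, 0],
    [-0.008, -0.014, -0.113, 0, 0, 0],
    [-0.008, -0.014, -0.113, 0, 0, 0]
  ]
}}

```text
time: 8.2
tool_pos: [0.4761, -0.2145, 0.0454]
eef_rot: [-0.094, 3.139, -0.002]
contact_force: [-1.1, -0.3, 0.5]
width: -0.0002
grip_force: 0.0
```

```bash
python3 - <<'E'
from h import *
s=r.read_state();print(s["time"],s["tool_pos"],s["contact_force"])
look("wrist",[("tip_of","tall_sample_top")],"w4")
look("scene",[],"s4")
a=cv2.imread("pics/w4.png")[120:420,170:470];b=cv2.imread("pics/s4.png")[330:430,380:480]
cv2.imwrite("pics/ws4.png",np.hstack([cv2.resize(a,(400,400)),cv2.resize(b,(400,400))]))
E
```

```text
8.2 [ 0.47606808 -0.21453827  0.04542826] [-1.12648989 -0.29460266  0.46941389]
wrist tip_of tall_sample_top 0.69 [ 0.475 -0.218  0.029] px 315 296
wrist tip_of tall_sample_top 0.65 [ 0.374 -0.163  0.028] px 468 68
wrist tip_of tall_sample_top 0.31 [ 0.432 -0.092  0.003] px 565 211
```

View pics/ws4.png

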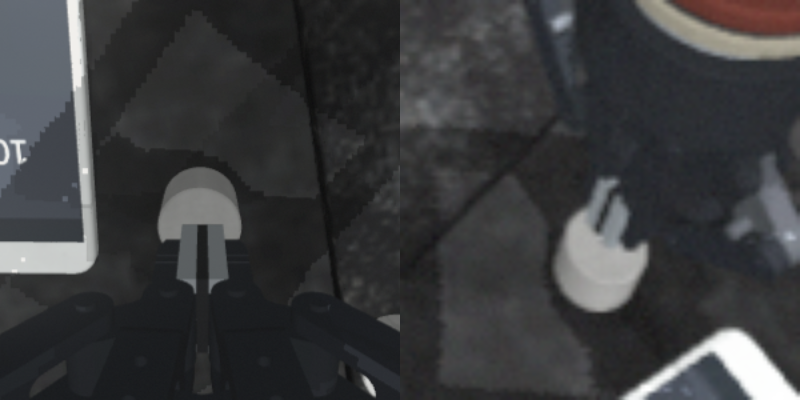

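The fingertips hover over the middle of the chosen sample, with the sample at (200,205) in the left half and (600,255) in the right. Holding for more than 2 s.

{"name": "play_rows", "arguments": {
  "moves": [
    [-0.002, -0.001, 0, 0, 0, 0],
    [-0.002, -0.001, 0, 0, 0, 0],
    [-0.002, -0.001, 0, 0, 0, 0],
    [-0.002, -0.001, 0, 0, 0, 0],
    [-0.002, -0.001, 0, 0, 0, 0],
    [-0.002, -0.001, 0, 0, 0, 0],
    [-0.002, -0.001, 0, 0, 0, 0],
    [-0.002, -0.001, 0, 0, 0, 0]
  ]
}}

```text
time: 9.15
tool_pos: [0.4732, -0.215, 0.0442]
eef_rot: [0.094, -3.14, -0.0]
contact_force: [-0.7, 0.8, -0.9]
width: -0.0007
grip_force: 0.0
```

{"name": "play_rows", "arguments": {
  "moves": [
    [0, 0, 0, 0, 0, 0],
    [0, 0, 0, 0, 0, 0],
    [0, 0, 0, 0, 0, 0],
    [0, 0, 0, 0, 0, 0],
    [0, 0, 0, 0, 0, 0],
    [0, 0, 0, 0, 0, 0],
    [0, 0, 0, 0, 0, 0],
    [0, 0, 0, 0, 0, 0]
  ]
}}

```text
time: 9.95
tool_pos: [0.4731, -0.215, 0.0443]
eef_rot: [0.094, -3.14, -0.0]
contact_force: [-0.1, 0.6, 0.4]
width: -0.0002
grip_force: 0.0
```

{"name": "play_rows", "arguments": {
  "moves": [
    [0, 0, 0, 0, 0, 0],
    [0, 0, 0, 0, 0, 0],
    [0, 0, 0, 0, 0, 0],
    [0, 0, 0, 0, 0, 0],
    [0, 0, 0, 0, 0, 0],
    [0, 0, 0, 0, 0, 0],
    [0, 0, 0, 0, 0, 0],
    [0, 0, 0, 0, 0, 0]
  ]
}}

```text
time: 10.75
tool_pos: [0.4732, -0.215, 0.0443]
eef_rot: [0.094, -3.14, -0.0]
contact_force: [0.4, 0.2, -0.1]
width: 0.0
grip_force: 0.0
```

{"name": "play_rows", "arguments": {
  "moves": [
    [0, 0, 0, 0, 0, 0],
    [0, 0, 0, 0, 0, 0],
    [0, 0, 0, 0, 0, 0],
    [0, 0, 0, 0, 0, 0],
    [0, 0, 0, 0, 0, 0],
    [0, 0, 0, 0, 0, 0]
  ]
}}

```text
time: 11.35
tool_pos: [0.4732, -0.2151, 0.0443]
eef_rot: [-0.094, 3.14, -0.0]
contact_force: [0.3, 0.3, -0.1]
width: 0.0002
grip_force: 0.0
```

{"name": "play_rows", "arguments": {
  "moves": [
    [0, 0, 0.04, 0, 0, 0],
    [0, 0, 0.09, 0, 0, 0],
    [0, 0.03, 0.13, 0, 0, 0],
    [0, 0.08, 0.13, 0, 0, 0],
    [0, 0.13, 0.13, 0, 0, 0],
    [0, 0.18, 0.13, 0, 0, 0],
    [0, 0.23, 0.13, 0, 0, 0],
    [0, 0.28, 0.13, 0, 0, 0]
  ]
}}

```text
time: 12.15
tool_pos: [0.4729, 0.0668, 0.1746]
eef_rot: [-0.093, 3.139, -0.0]
contact_force: [2.1, 0.7, 0.0]
width: 0.0001
grip_force: 0.0
```

{"name": "play_rows", "arguments": {
  "moves": [
    [0, 0.05, 0, 0, 0, 0],
    [0, 0.1, 0, 0, 0, 0],
    [0.003, 0.14, 0, 0, 0, 0],
    [0.003, 0.153, 0, 0, 0, 0],
    [0.003, 0.153, -0.04, 0, 0, 0],
    [0.003, 0.153, -0.06, 0, 0, 0],
    [0.003, 0.153, -0.06, 0, 0, 0],
    [0.003, 0.153, -0.06, 0, 0, 0]
  ]
}}

```text
time: 12.95
tool_pos: [0.4762, 0.2173, 0.1145]
eef_rot: [0.093, -3.14, 0.001]
contact_force: [0.7, -0.4, 0.2]
width: 0.0002
grip_force: 0.0
```

```bash
python3 - <<'E'
from h import *
s=r.read_state();print(s["time"],s["tool_pos"],s["eef_rot"],s["contact_force"])
im,d,m,T=look("wrist",[("tip_of","ref_top"),("tip_of","blocks")],"w5")
h=cv2.cvtColor(im,cv2.COLOR_RGB2HSV);k=((h[...,0]>12)&(h[...,0]<32)&(h[...,1]>70)).astype(np.uint8)
n,_,st,c=cv2.connectedComponentsWithStats(k)
for i in range(1,n):
    if st[i,4]>150:
        # top face at z=.0335 plane
        u,v=c[i];ray=T[:3,:3]@np.array([(u-m["cx"])/m["fx"],(v-m["cy"])/m["fy"],1]);t=(.0335-T[2,3])/ray[2];print(st[i],c[i].round(),(T[:3,3]+t*ray).round(4))
look("scene",[("tip_of","ref_top"),("tip_of","lid_edge"),("search_frame","loupe")],"s5")
look("top",[("tip_of","blocks"),("tip_of","case")],"t5")
E
```

```text
12.95 [0.47621125 0.2173488  0.11448889] [ 9.29357962e-02 -3.13953861e+00  6.15659187e-04] [ 0.67538052 -0.42491531  0.20242313]
scene tip_of lid_edge 0.73 [0.618 0.202 0.168] px 370 133
scene tip_of lid_edge 0.7 [0.277 0.226 0.031] px 203 238
scene search_frame loupe 0.52 [0.488 0.342 0.027] px 279 171
scene search_frame loupe 0.35 [0.603 0.194 0.1  ] px 362 167
top tip_of blocks 0.59 [ 0.537 -0.128  0.003] px 403 218
top tip_of blocks 0.39 [ 0.473 -0.221  0.001] px 442 242
top tip_of case 0.69 [ 0.47  -0.22  -0.002] px 441 244
top tip_of case 0.56 [0.505 0.197 0.003] px 276 234
```

View pics/w5.png

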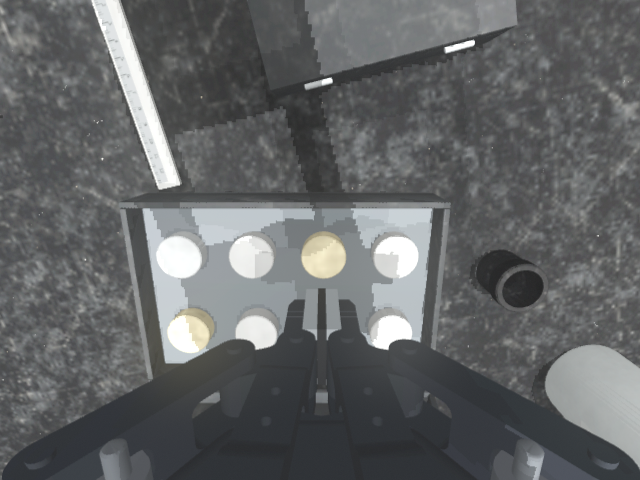

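The brass block is at px (323,256), second from the left as faced from the front. The finger axis is lined up with it.

```bash
python3 - <<'E'
from h import *
m,T=pose("wrist")
for u,v in((323,255),(181,254),(396,256)):
    ray=T[:3,:3]@np.array([(u-m["cx"])/m["fx"],(v-m["cy"])/m["fy"],1]);t=(.0335-T[2,3])/ray[2];print((T[:3,3]+t*ray).round(4))
E
```

```text
[0.4763 0.219  0.0335]
[0.4811 0.1273 0.0335]
[0.4742 0.2662 0.0335]
```

{"name": "play_rows", "arguments": {
  "moves": [
    [0, 0.001, -0.02, 0, 0, 0],
    [0, 0.001, -0.04, 0, 0, 0],
    [0, 0.001, -0.055, 0, 0, 0],
    [0, 0.001, -0.062, 0, 0, 0],
    [0, 0.001, -0.062, 0, 0, 0],
    [0, 0.001, -0.062, 0, 0, 0],
    [0, 0.001, -0.062, 0, 0, 0],
    [0, 0.001, -0.062, 0, 0, 0]
  ]
}}

```text
time: 14.25
tool_pos: [0.4769, 0.2191, 0.0532]
eef_rot: [-0.094, 3.139, 0.001]
contact_force: [-0.8, -0.1, 0.2]
width: -0.0003
grip_force: 0.0
```

{"name": "play_rows", "arguments": {
  "moves": [
    [0, 0, 0, 0, 0, 0],
    [0, 0, 0, 0, 0, 0],
    [0, 0, 0, 0, 0, 0],
    [0, 0, 0, 0, 0, 0],
    [0, 0, 0, 0, 0, 0],
    [0, 0, 0, 0, 0, 0],
    [0, 0, 0, 0, 0, 0],
    [0, 0, 0, 0, 0, 0]
  ]
}}

```text
time: 15.05
tool_pos: [0.4762, 0.2189, 0.0523]
eef_rot: [0.094, -3.14, -0.0]
contact_force: [0.2, 0.4, -0.7]
width: -0.0002
grip_force: 0.0
```

{"name": "play_rows", "arguments": {
  "moves": [
    [0, 0, 0, 0, 0, 0],
    [0, 0, 0, 0, 0, 0],
    [0, 0, 0, 0, 0, 0],
    [0, 0, 0, 0, 0, 0],
    [0, 0, 0, 0, 0, 0],
    [0, 0, 0, 0, 0, 0],
    [0, 0, 0, 0, 0, 0],
    [0, 0, 0, 0, 0, 0]
  ]
}}

```text
time: 15.85
tool_pos: [0.4762, 0.2189, 0.0523]
eef_rot: [-0.094, 3.14, -0.0]
contact_force: [-0.3, -0.3, 0.2]
width: 0.0
grip_force: 0.0
```

{"name": "play_rows", "arguments": {
  "moves": [
    [0, 0, 0, 0, 0, 0],
    [0, 0, 0, 0, 0, 0],
    [0, 0, 0, 0, 0, 0],
    [0, 0, 0, 0, 0, 0],
    [0, 0, 0, 0, 0, 0],
    [0, 0, 0, 0, 0, 0],
    [0, 0, 0, 0, 0, 0],
    [0, 0, 0, 0, 0, 0]
  ]
}}

```text
time: 16.65
tool_pos: [0.4762, 0.2189, 0.0523]
eef_rot: [0.094, -3.14, 0.0]
contact_force: [-0.4, -0.8, -0.3]
width: 0.0001
grip_force: 0.0
```

```bash
python3 - <<'E'
from h import *
s=r.read_state();print(s["time"],s["tool_pos"],s["contact_force"])
look("wrist",[],"w6")
look("scene",[("tip_of","lid_edge")],"s6")
a=cv2.imread("pics/w6.png")[120:420,170:470];b=cv2.imread("pics/s6.png")[110:270,240:400]
cv2.imwrite("pics/ws6.png",np.hstack([cv2.resize(a,(400,400)),cv2.resize(b,(400,400))]))
E
```

```text
16.65 [0.47616275 0.21893167 0.05228767] [-0.43264125 -0.77036819 -0.27821745]
scene tip_of lid_edge 0.97 [0.274 0.224 0.031] px 202 240
scene tip_of lid_edge 0.58 [0.621 0.204 0.165] px 370 134
```

View pics/ws6.png

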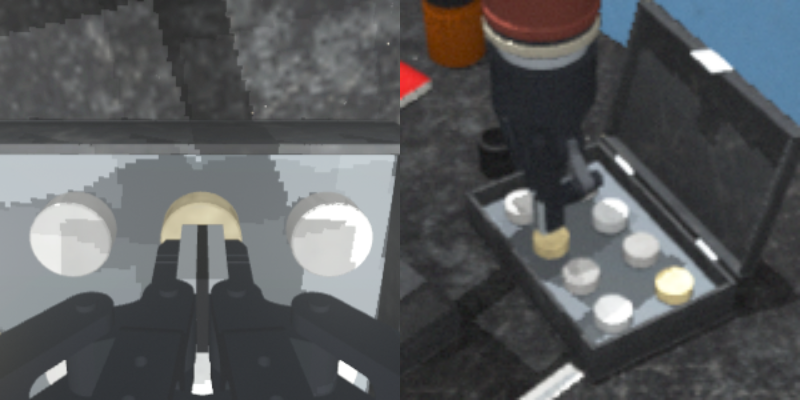

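The fingertips hover over the brass block, at (203,225) in the left half and (550,240) in the right. The lid is fully open and nothing is being touched. Handing in.

```bash
python3 -c "
from cell import r
print(r.sign_off())"
```

```text
the job is handed in; nothing more can be done
None
```

The lid is open against its stop, the fingertips held for over two seconds above the far tall sample and then above the brass block (front row, second from left), and the job was handed in at about 17 s still pointing at that block, with no sign of anything else touched.

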